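Load the parchment dispenser and thread its spindle

TASK

Load the parchment dispenser: lay the parchment roll in the cradle between the two cheeks and let it settle there. Then, holding the spindle by its shaft, feed it tip first through one cheek, the roll's core and into the other cheek; let go so that it rests in both bores, take it again by its ball knob and push it fully home, until the collar meets the cheek. Do not knock the lemon, garlic or peeler about.

Things in the scene. Friction and masses are not known exactly. Their poses are not given: they have to be found in the camera images.
- dispenser_axis (a point): point on the dispenser's bore axis midway between its two cheeks, 58 mm above the worktop; y along the bores (level), z up. Fixed dark wooden dispenser: base 112 (x) by 118 mm (y), 12 mm high; two upright round-topped cheeks, 14 mm thick, 56 mm wide, tops at 86 mm, a 20 mm bore through each. Inner faces are 43 mm, outer faces 57 mm either side of this point. Either cheek may be entered first
- cradle (a point): between the cheeks, straight under dispenser_axis, 28 mm above the worktop: the bottom of the open cradle, two slats along y sloping 40 degrees. A 60 mm roll lying in it has its axis on the bore axis. The slats reach no higher than 41 mm above the worktop and no further than 32 mm from the axis in x; a steel tear bar, top at 34 mm, runs along the front at x = -52 mm
- roll: tight rigid roll of white parchment strip lying on the chopping board, 60 mm across and 76 mm long, with a cardboard core of 26 mm bore right through; about 0.16 kg. Origin at its centre, 45 mm above the worktop at the start; y axis along the roll's axis
- spindle: pale wooden spindle, 187 mm long, about 0.11 kg, lying level across the cork trivet, knob overhanging; its axis is 20 mm above the worktop at the start. Shaft 16 mm thick. Origin on the axis; x points along it to the knob: tip at x = -93, collar face at +57, ball centre at +78 mm, balance point near +20 mm. Fully home, its origin lies on dispenser_axis
- spindle_tip (a point): end of the spindle's shaft, which tapers to 7 mm thick over its last 12 mm; fully home it stands 36 mm out of the far cheek
- spindle_ball (a point): centre of the spindle's ball knob, 32 mm across. Between it and the shaft is a collar 27 mm across, 5 mm thick, whose face (21 mm from this point) meets the cheek when home. Held by the ball alone the spindle swings; the shaft, 37 to 57 mm from this point, holds it firmly. Let go part-way in, the knob sags up to 6 mm: raise it level with the bores before pushing
- trivet: round cork trivet, 150 mm across, 12 mm thick, fixed on the worktop under the spindle; origin at the centre of its underside
- board: wooden chopping board, 175 mm (x) by 270 mm (y), 15 mm thick, fixed on the worktop under the roll; origin at the centre of its underside
- lemon: loose lemon, 71x53x51 mm, on the worktop behind the dispenser; origin under its centre
- garlic: loose garlic bulb, 49 mm across and 62 mm high, on the board; origin at its foot
- peeler: loose vegetable peeler, 162 mm long along its y, 14 mm high, on the board; origin under its middle

How it is judged:
By the outcome, as a careful person would: the job done as asked, in the order asked, and still so for the second after the job is handed in, with the robot touching nothing.
It also fails if it takes over 62 s, if anything falls off the work surface, if the arm or the gripper's body presses on something with over 40 N, if the wrist force passes 120 N, or if a joint passes its speed limit or range.

ROBOT

A 6-joint arm with a two-finger parallel gripper is mounted at the origin on a cart in front of the work surface, level with it; the furniture and walls round the work are solid. World frame = base frame: x ahead of the robot, y to its left, z up, the work surface at z = 0. Lengths are in m, angles in rad, forces in N, time in s.
With the tool pointing down it reaches from about 0.25 to 0.775 m from the base axis. Payload 4 kg.
Tool frame: the origin (TCP) lies at the very end of the fingers, on their centre line; the grasp point (between the pads) lies 19 mm behind it (tcp_to_grasp is the distance from the TCP to the grasp point, in m); z points along the fingers, y is the line along which they close (so a half turn about z gives the same grasp; the last joint's range is limited). The gripper opens to 94 mm and grips with 3 to 60 N. Pads are 16 mm wide; open, the fingers measure 119 mm over their backs; the gripper's body (75 mm by 177 mm) begins 78 mm behind the grasp point.
Start: joints at [1.055, 0.087, 1.371, -0, 1.684, -0.103], TCP at [0.221, 0.504, 0.206] pointing down, gripper open.
Joint ranges: [-3.1, 3.1], [-0.76, 2.03], [0.27, 2.55], [-1.08, 4.22], [0.17, 2.65], [-2.57, 2.57]. Speed limits (rad/s): [2.79, 2.79, 3.14, 3.14, 3.14, 3.14].

INTERFACE

Orientations are given as [roll, pitch, yaw] about the fixed x, y, z axes, in that order (R = Rz(yaw) Ry(pitch) Rx(roll)).
In Python, from bench import * gives the robot as it stands.
- The arm moves only by the tool shift_gripper, called after "Call:" in YAML: its name, and indented under it one key for each argument. Schema: {"type":"object","properties":{"deltas":{"type":"object","properties":{"offsets":{"type":"array","items":{"type":"array","items":{"type":"number"},"minItems":5,"maxItems":5},"minItems":1,"maxItems":20}},"additionalProperties":false,"required":["offsets"]},"only":{"type":"string"},"quiet":{"type":"boolean"},"lines":{"type":"string"}},"required":["deltas"],"additionalProperties":false}. deltas is an object whose key "offsets" holds a list of rows, 1 to 20 of them, each of 5 numbers: the finger opening in m, then dx, dy, dz in m, then a turn about the tool's z in rad; each row shifts and turns the commanded pose from where the row before left it, along the tool's axes as they then stand; what a row does not reach is not made up. A row lasts 1/12 s, in which the tool goes at most 0.0417 m and 0.125 rad, less where a joint would pass 70% of its speed; a pose out of reach is approached as far as the arm can. The fingers move at their own pace and stop on an object; the grip force is fixed at half the most. Time passes only in rows, so rows that do not move let the fingers close. The tool returns the time, the measured TCP pose, the force, the opening and the grip force at its end. only (a regular expression) keeps the lines of the reply that match it, lines (a string "A,B") keeps lines A to B, and quiet returns only ok. Input that does not fit is refused with a message, and nothing moves.
- get_obs(): the state, without advancing time (a new reading comes with each control period).
- snapshot(name): name is "side" or "top"; returns a dict with "color" (384x512x3 uint8, blue, green, red), "fx", "fy", "cx", "cy" (pixels), "extrinsics" (4x4, takes a point from world to camera coordinates). Camera axes: x right, y down, z forward; pixel columns grow to the right and rows downward; lengths in m; the calibration is good to about 2 mm. A picture is of the moment at which its call begins. There is no depth.
- close_job(): hands the job in; it is judged then, once.
The state is a dict: "time": time; "joint_positions": joint angles; "qvel": joint speeds; "joint_torque": joint torques, N m; "tool_pos": TCP position; "ee_rot": TCP orientation; "wrist_force": force on the tool from outside, world axes, zero at the start; "wrist_torque": the same for the moment, N m; "width": finger opening in m; "finger_force": force on a finger pad.
Only numpy, scipy, OpenCV 4.12 (cv2) and the standard library are available. Lean on these libraries where they do the work, as an engineer would, in place of code of your own. Each camera call takes 0.05 s, during which the arm holds its last target. There are 200 camera calls.

## Working session

There is one attempt and no reset: what is moved stays moved. The work goes in short steps, Python scripts to look and compute and a tool call to move; the robot and the scene stay as the last step left them, time stands still between calls to the robot, and variables do not carry over. Pictures are saved under pics/ and viewed, at most 10 in all, crops included, and the job is handed in when it is done.

```bash
ls; mkdir -p pics; python3 - <<'E'
from bench import *
import cv2,numpy as np
o=get_obs()
print({k:np.round(v,3) for k,v in o.items()})
for n in("side","top"):
    s=snapshot(n);cv2.imwrite(f"pics/{n}0.png",s["color"]);np.savez(f"{n}.npz",**s)
    print(n,s["fx"],s["fy"],s["cx"],s["cy"],np.round(s["extrinsics"],3).tolist())
E
```

```text
pics
{'time': np.float64(0.0), 'joint_positions': array([ 1.055,  0.088,  1.372, -0.   ,  1.684, -0.103]), 'qvel': array([ 0.001,  0.   ,  0.002, -0.001,  0.001, -0.   ]), 'joint_torque': array([ 1.0000e-03, -3.4018e+01, -3.0243e+01,  7.2000e-02,  3.3000e-02,
       -0.0000e+00]), 'tool_pos': array([0.22 , 0.503, 0.204]), 'ee_rot': array([-3.139, -0.   ,  2.729]), 'wrist_force': array([ 0.256,  0.176, -0.291]), 'wrist_torque': array([-0.021, -0.041, -0.022]), 'finger_force': np.float64(0.0), 'width': np.float64(0.094)}
side 464.6698523291674 464.6698523291674 258.7670716864249 183.5289698255406 [[-0.994, -0.106, -0.004, 0.505], [-0.048, 0.483, -0.874, 0.031], [0.094, -0.869, -0.485, 1.384], [0.0, 0.0, 0.0, 1.0]]
top 478.24491453388106 478.24491453388106 261.35758977240954 182.39669603609212 [[-0.021, -1.0, -0.013, 0.154], [-0.995, 0.022, -0.098, 0.511], [0.098, 0.011, -0.995, 1.492], [0.0, 0.0, 0.0, 1.0]]
```

View pics/top0.png

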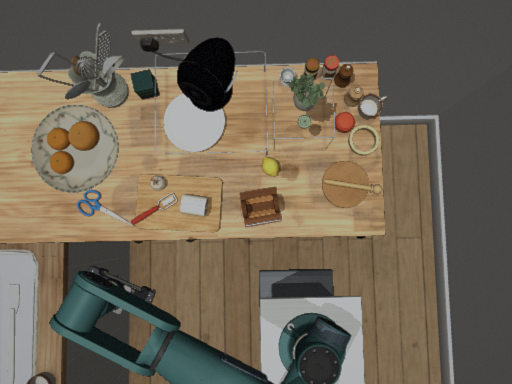

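View pics/side0.png

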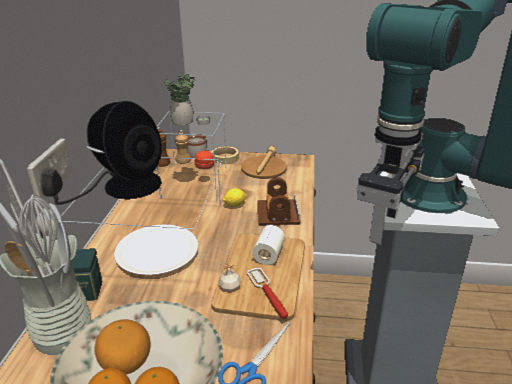

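Top view: the roll is near (194,205), the dispenser near (261,206) and the spindle runs from (322,182) to its knob at (376,189). The garlic is at (157,183), the peeler at (152,210) and the lemon at (271,167). In the side view the roll is at (268,244) and the dispenser at (278,203).

```bash
cat > h.py <<'E'
import numpy as np, cv2
from bench import *
def ray(s,u,v):
    E=np.array(s["extrinsics"]);R,t=E[:3,:3],E[:3,3]
    d=R.T@np.array([(u-s["cx"])/s["fx"],(v-s["cy"])/s["fy"],1.]);return -R.T@t,d
def onz(s,u,v,z):
    c,d=ray(s,u,v);return c+d*(z-c[2])/d[2]
def tri(a,pa,b,pb):
    c1,d1=ray(a,*pa);c2,d2=ray(b,*pb);d1/=np.linalg.norm(d1);d2/=np.linalg.norm(d2)
    A=np.c_[d1,-d2];k=np.linalg.lstsq(A,c2-c1,rcond=None)[0]
    p,q=c1+k[0]*d1,c2+k[1]*d2;return (p+q)/2,np.linalg.norm(p-q)
def proj(s,p):
    q=np.array(s["extrinsics"])@np.r_[p,1];return np.array([s["cx"]+s["fx"]*q[0]/q[2],s["cy"]+s["fy"]*q[1]/q[2]])
def load(n): return dict(np.load(n+".npz"))
E
python3 - <<'E'
from h import *
s=load("top");c=s["color"]
def crop(img,x,y,w,h,k): return cv2.resize(img[y:y+h,x:x+w],None,fx=k,fy=k,interpolation=cv2.INTER_CUBIC)
a=crop(c,170,140,220,100,3.6)
t=load("side")["color"]
b=crop(t,198,135,132,135,2.2)
im=np.zeros((a.shape[0]+b.shape[0],800,3),np.uint8);im[:a.shape[0],:a.shape[1]]=a[:,:800];im[a.shape[0]:,:b.shape[1]]=b;
d=crop(t,235,140,70,85,3.4);im[a.shape[0]:a.shape[0]+d.shape[0],400:400+d.shape[1]]=d
print(im.shape,a.shape)
cv2.imwrite("pics/z.png",im[:600])
def mask(m,x0,y0,x1,y1):
    k=np.zeros(m.shape,np.uint8);k[y0:y1,x0:x1]=m[y0:y1,x0:x1];
    cs,_=cv2.findContours(k,0,1);cc=max(cs,key=cv2.contourArea);return cc
hs=cv2.cvtColor(c,cv2.COLOR_BGR2HSV)
for n,m,bx in(("roll",(hs[...,1]<60)&(hs[...,2]>120),(175,190,215,222)),("disp",hs[...,2]<110,(235,180,290,232)),("lemon",(hs[...,1]>180)&(hs[...,2]>120),(258,150,285,180))):
    cc=mask(m.astype(np.uint8),*bx);r=cv2.minAreaRect(cc);print(n,np.round(np.array(r[0]),1),np.round(r[1],1),round(r[2],1),cv2.contourArea(cc))
    print("  corners",np.round([onz(s,*p,{"roll":.045,"disp":.012,"lemon":.025}[n])[:2] for p in cv2.boxPoints(r)],4).tolist())
E
```

```text
(657, 800, 3) (360, 792, 3)
roll [192.3 204.6] [25.2 18.7] 9.5 417.5
  corners [[0.4257, 0.4035], [0.4834, 0.3935], [0.4687, 0.3158], [0.4112, 0.326]]
disp [262.4 203.3] [29.6 43.1] 80.5 1037.0
  corners [[0.4852, 0.2159], [0.5049, 0.0795], [0.4114, 0.0664], [0.3918, 0.202]]Traceback (most recent call last):
  File "<stdin>", line 16, in <module>
  File "<stdin>", line 13, in mask
ValueError: max() iterable argument is empty
```

View pics/z.png

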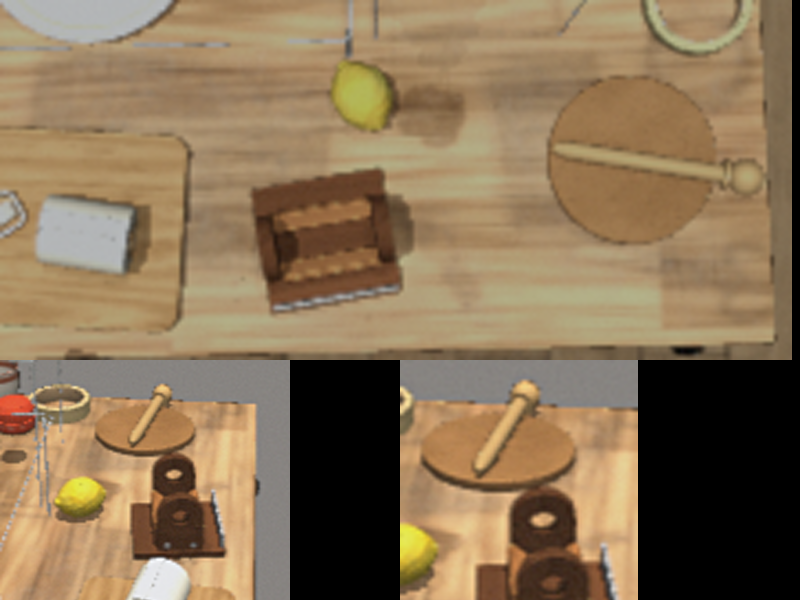

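The zoomed crop shows the dispenser base corners at about (253,188), (383,170), (401,290) and (272,310). The spindle tip is at (555,148), the ball centre at (745,178), and the roll outline spans (38,198) to (133,272). Next I turn these into positions and cross-check them with the side view.

```bash
python3 - <<'E'
from h import *
s=load("top");t=load("side")
def f(u,v,k=3.6,x=170,y=140): return ((u+.5)/k-.5+x,(v+.5)/k-.5+y)
g=lambda u,v:f(u,v,3.4,235,140) if u<400 else None
sd=lambda u,v:f(u-400,v-360,3.4,235,140)   # right inset
np.set_printoptions(precision=4,suppress=True)
C=[onz(s,*f(*p),.012)[:2] for p in((253,188),(383,170),(401,290),(272,310))]
print("base",np.array(C),"sides",[round(np.linalg.norm(C[i]-C[(i+1)%4]),4) for i in range(4)],"ctr",np.mean(C,0))
e=(C[0]-C[1])+(C[3]-C[2]);print("yaw",np.degrees(np.arctan2(-e[0],e[1])))
B=onz(s,*f(745,178),.02);T=onz(s,*f(555,149),.02)
print("ball",B,"tip",T,np.linalg.norm(B-T),"yaw",np.degrees(np.arctan2(-(T-B)[0],(T-B)[1])))
print("ball2",tri(s,f(745,178),t,sd(526,393)),"tip2",tri(s,f(555,149),t,sd(480,468)))
# bore centres in side view (near cheek outer face / far cheek): ray at z=.058
print("bore far",onz(t,*sd(544,520),.058),"near",onz(t,*sd(552,584),.058))
for n,im,bx in(("top",s,(175,190,215,222)),("side",t,(245,220,290,268))):
    h=cv2.cvtColor(im["color"],cv2.COLOR_BGR2HSV);m=((h[...,1]<70)&(h[...,2]>90)).astype(np.uint8)
    k=np.zeros_like(m);x0,y0,x1,y1=bx;k[y0:y1,x0:x1]=m[y0:y1,x0:x1]
    cc=max(cv2.findContours(k,0,1)[0],key=cv2.contourArea);r=cv2.minAreaRect(cc)
    print(n,np.round(cv2.boxPoints(r),1).tolist(),r[1],r[2])
    P=cv2.boxPoints(r)
    if n=="top":
        print([onz(im,*p,.06)[:2] for p in P]);rt=r[0]
    else: print("roll tri",tri(s,rt,im,r[0]))
h=cv2.cvtColor(s["color"],cv2.COLOR_BGR2HSV)
print("lemon",onz(s,271,167,.025),"wire",onz(s,267,153,0),onz(s,267,153,.2))
print("garlic",onz(s,157,183,.04),"peeler head",onz(s,*f(12,212),.025))
E
```

```text
base [[0.4863 0.212 ]
 [0.4998 0.0962]
 [0.3931 0.0829]
 [0.378  0.1971]] sides [np.float64(0.1166), np.float64(0.1075), np.float64(0.1152), np.float64(0.1094)] ctr [0.4393 0.147 ]
yaw 7.0863612525843775
ball [ 0.4848 -0.2224  0.02  ] tip [ 0.5143 -0.0561  0.02  ] 0.1688525662485973 yaw -10.04679887301476
ball2 (array([ 0.4853, -0.2221,  0.0212]), np.float64(0.0012317602133595335)) tip2 (array([ 0.5148, -0.0561,  0.0194]), np.float64(0.0009970579502133381))
bore far [0.4446 0.1046 0.058 ] near [0.4312 0.2043 0.058 ]
top [[178.5, 212.1999969482422], [181.1999969482422, 193.3000030517578], [206.60000610351562, 196.89999389648438], [203.89999389648438, 215.8000030517578]] (25.597265243530273, 19.091882705688477) 8.130102157592773
[array([0.4236, 0.4002]), array([0.482 , 0.3915]), array([0.469 , 0.3129]), array([0.4107, 0.3219])]
side [[248.1999969482422, 256.6000061035156], [266.0, 221.0], [289.20001220703125, 232.60000610351562], [271.3999938964844, 268.20001220703125]] (25.93838882446289, 39.80200958251953) 26.56505012512207
roll tri (array([0.4464, 0.359 , 0.0444]), np.float64(0.0015129438386804134))
lemon [0.5625 0.1109 0.025 ] wire [0.6119 0.1226 0.    ] [0.5797 0.123  0.2   ]
garlic [0.5179 0.4716 0.04  ] peeler head [0.4688 0.4242 0.025 ]
```

Call:
shift_gripper:
  deltas: {"offsets": [[0.094,-0.0332,-0.0054,0,0],[0.094,-0.0332,-0.0054,0,0],[0.094,-0.0332,-0.0054,0,0],[0.094,-0.0332,-0.0054,0,0],[0.094,-0.0332,-0.0054,0,0],[0.094,-0.0332,-0.0054,0,0],[0.094,-0.0332,-0.0054,0,0],[0.094,-0.0332,-0.0054,0,0],[0.094,0,0,0,0.12],[0.094,0,0,0,0.12],[0.094,0,0,0,0.12],[0.094,0,0,0,0.12],[0.094,0,0,0,0.12],[0.094,0,0,0,0.12],[0.094,0,0,0,0.12],[0.094,0,0,0,0.12],[0.094,0,0,0,0.12],[0.094,0,0,0,0.12],[0.094,0,0,0,0.122],[0.094,0,0,0,0]]}

```text
time: 1.77
tool_pos: [0.4464, 0.3575, 0.2048]
ee_rot: [-3.141, 0.001, 1.405]
wrist_force: [-0.2, -0.1, -0.4]
width: 0.094
finger_force: 0.0
```

Exactly over the roll. Now I go down to z = 0.034 and close.

Call:
shift_gripper:
  deltas: {"offsets": [[0.094,0,0,0.04,0],[0.094,0,0,0.04,0],[0.094,0,0,0.04,0],[0.094,0,0,0.03,0],[0.094,0,0,0.02,0],[0.094,0,0,0,0],[0.04,0,0,0,0],[0.04,0,0,0,0],[0.04,0,0,0,0],[0.04,0,0,0,0],[0.04,0,0,0,0],[0.04,0,0,0,0],[0.04,0,0,0,0],[0.04,0,0,0,0]]}

```text
time: 2.93
tool_pos: [0.4474, 0.3582, 0.037]
ee_rot: [3.14, -0.002, 1.407]
wrist_force: [-0.5, 0.3, 5.1]
width: 0.0594
finger_force: 30.0
```

Call:
shift_gripper:
  deltas: {"offsets": [[0.04,0,0,-0.02,0],[0.04,0,0,-0.04,0],[0.04,0,0,-0.04,0],[0.04,0,0,-0.035,0],[0.04,-0.03,0.0038,0,0],[0.04,-0.03,0.0038,0,0],[0.04,-0.03,0.0038,0,0],[0.04,-0.03,0.0038,0,0],[0.04,-0.03,0.0038,0,0],[0.04,-0.03,0.0038,0,0],[0.04,-0.029,0.0039,0,0],[0.04,0,0,0,-0.1],[0.04,0,0,0,-0.1],[0.04,0,0,0,-0.093],[0.04,0,0,0,0],[0.04,0,0,0,0]]}

```text
time: 4.27
tool_pos: [0.4383, 0.147, 0.1696]
ee_rot: [-3.14, 0.0, 1.697]
wrist_force: [-0.5, 0.2, -2.0]
width: 0.0593
finger_force: 30.0
```

```bash
python3 - <<'E'
from h import *
ims=[]
for n in("side","top"):
    s=snapshot(n);np.savez(n+"1.npz",**s)
    o=get_obs();p=proj(s,o["tool_pos"]).astype(int);print(n,p,o["tool_pos"])
    x,y=p[0]-35,p[1]-45;print(x,y)
    ims.append(cv2.resize(s["color"][y:y+100,x:x+70],None,fx=5.5,fy=5.5,interpolation=cv2.INTER_CUBIC))
cv2.imwrite("pics/r1.png",np.hstack(ims))
E
```

```text
side [278 157] [0.43841466 0.14711963 0.16977289]
243 112
top [259 203] [0.43851376 0.14718933 0.16990999]
224 158
```

View pics/r1.png

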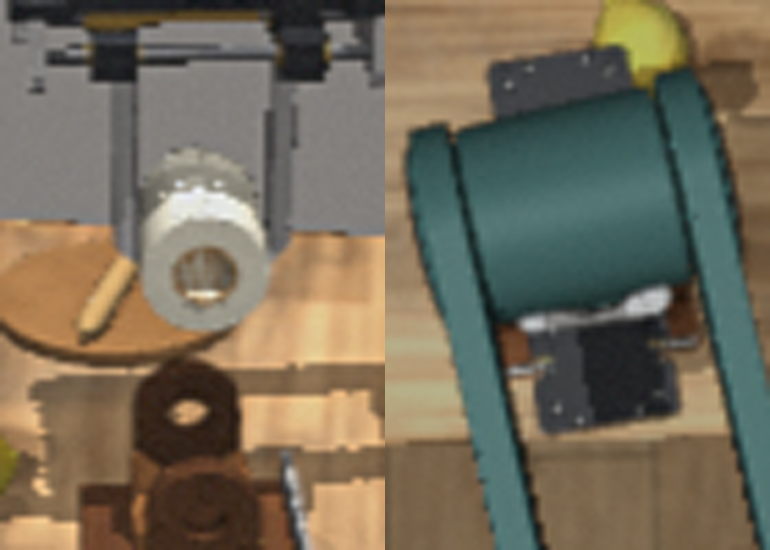

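The side crop shows the roll hanging level, with its core mouth at (206,272) in the crop. The top crop shows both roll ends below the wrist, at about x=520 and x=672. I use those ends to get the offset along the axis.

```bash
python3 - <<'E'
from h import *
s=load("top1");t=load("side1");np.set_printoptions(precision=4,suppress=True)
h=cv2.cvtColor(s["color"],cv2.COLOR_BGR2HSV)
m=((h[...,1]<45)&(h[...,2]>110));m[:208]=0;m[220:]=0;m[:,:240]=0;m[:,285:]=0
ys,xs=np.nonzero(m);print(xs.min(),xs.max(),ys.min(),ys.max())
for r in range(208,220):
    q=np.nonzero(m[r])[0]
    if len(q):print(r,q.min(),q.max())
a=np.array([-np.sin(.129),np.cos(.129)]);c=np.array([.439,.147])
i,j=xs.argmin(),xs.argmax()
for z in(.178,.19):
  for k,e in((i,-.5),(j,.5)):
    p=onz(s,xs[k]+e,ys[k],z)[:2];print(z,p,"along",(p-c)@a)
for z in(.176,.178,.18):
  p=onz(t,243+206.5/5.5-.5,112+272.5/5.5-.5,z);print("core",p,(p[:2]-c)@a,(p[:2]-c)@[a[1],-a[0]])
h=cv2.cvtColor(t["color"],cv2.COLOR_BGR2HSV)
E
```

```text
249 275 210 217
210 273 274
211 270 275
212 268 275
213 267 274
214 266 273
215 251 270
216 249 259
217 249 254
0.178 [0.4038 0.1795] along 0.03675555667224129
0.178 [0.4163 0.1026] along -0.041097181006725436
0.19 [0.4035 0.179 ] along 0.03633440102962036
0.19 [0.4159 0.1028] along -0.04083075044990509
core [0.4332 0.1801 0.176 ] 0.03354057569512812 -0.001482265975889725
core [0.433  0.1841 0.178 ] 0.03758818334651337 -0.001190118365232252
core [0.4328 0.1882 0.18  ] 0.041635790997898846 -0.000897970754574806
```

Call:
shift_gripper:
  deltas: {"offsets": [[0.04,0.0015,0,0.02,0],[0.04,0,0,0.03,0],[0.04,0,0,0.02,0],[0.04,0,0,0.015,0],[0.04,0,0,0.01,0],[0.04,0,0,0.01,0],[0.04,0,0,0.005,0],[0.04,0,0,0.005,0],[0.04,0,0,0.002,0],[0.04,0,0,0,0],[0.04,0,0,0,0]]}

```text
time: 5.28
tool_pos: [0.4392, 0.1487, 0.0542]
ee_rot: [3.14, -0.0, 1.7]
wrist_force: [-1.1, 1.4, -2.3]
width: 0.0597
finger_force: 30.0
```

Call:
shift_gripper:
  deltas: {"offsets": [[0.04,0,0,0.002,0],[0.04,0,0,0.0015,0],[0.04,0,0,0,0],[0.04,0,0,0,0]]}

```text
time: 5.62
tool_pos: [0.4395, 0.1488, 0.0509]
ee_rot: [3.139, -0.0, 1.7]
wrist_force: [0.7, 0.6, 1.2]
width: 0.0594
finger_force: 30.0
```

Call:
shift_gripper:
  deltas: {"offsets": [[0.064,0,0,0,0],[0.07,0,0,0,0],[0.094,0,0,0,0],[0.094,0,0,0,0],[0.094,0,0,0,0],[0.094,0,0,-0.02,0],[0.094,0,0,-0.04,0],[0.094,0,0,-0.04,0],[0.094,0,0,-0.04,0],[0.094,0,0,0,0]]}

```text
time: 6.45
tool_pos: [0.443, 0.1496, 0.1995]
ee_rot: [3.125, -0.001, 1.7]
wrist_force: [0.7, 0.2, 1.5]
width: 0.0941
finger_force: 0.0
```

```bash
python3 - <<'E'
from h import *
ims=[]
for n,x,y in(("side",240,165),("top",230,180)):
    s=snapshot(n);np.savez(n+"2.npz",**s)
    ims.append(cv2.resize(s["color"][y:y+60,x:x+70],None,fx=5.5,fy=5.5,interpolation=cv2.INTER_CUBIC))
cv2.imwrite("pics/r2.png",np.hstack(ims))
E
```

```text
(no output)
```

View pics/r2.png

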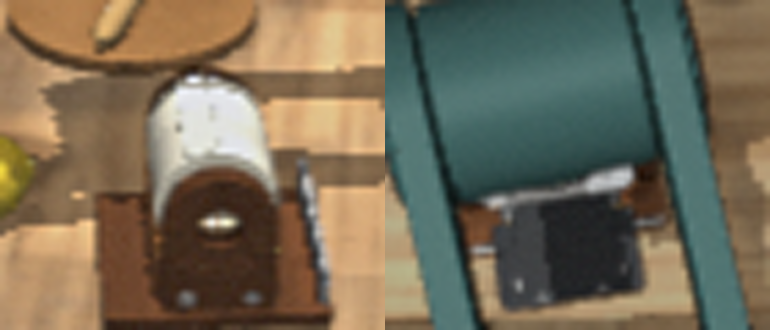

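The roll sits in the cradle between the cheeks, with the near bore at about (218,222) in the crop and light showing through the core. On to the spindle.

Call:
shift_gripper:
  deltas: {"offsets": [[0.094,-0.0334,0.001,0,0],[0.094,-0.0334,0.001,0,0],[0.094,-0.0334,0.001,0,0],[0.094,-0.0334,0.001,0,0],[0.094,-0.0334,0.001,0,0],[0.094,-0.0334,0.001,0,0],[0.094,-0.0334,0.001,0,0],[0.094,-0.0334,0.001,0,0],[0.094,-0.0334,0.001,0,0],[0.094,-0.0334,0.001,0,0],[0.094,0,0,0,0.1],[0.06,0,0,0,0.1],[0.06,0,0,0,0.105],[0.06,0,0,0,0],[0.06,0,0,0,0]]}

```text
time: 7.8
tool_pos: [0.4906, -0.1809, 0.1878]
ee_rot: [-3.138, -0.001, 1.397]
wrist_force: [0.5, 0.4, -0.0]
width: 0.0708
finger_force: 0.0
```

Call:
shift_gripper:
  deltas: {"offsets": [[0.06,0,0.0018,0.04,0],[0.06,0,0,0.04,0],[0.06,0,0,0.04,0],[0.06,0,0,0.03,0],[0.06,0,0,0.015,0],[0.06,0,0,0.005,0],[0.06,0,0,0,0],[0.06,0,0,0,0]]}

```text
time: 8.47
tool_pos: [0.4938, -0.1817, 0.0206]
ee_rot: [3.141, 0.0, 1.396]
wrist_force: [0.2, -0.9, -0.3]
width: 0.0601
finger_force: 0.0
```

Call:
shift_gripper:
  deltas: {"offsets": [[0.06,0,0,0.003,0],[0.06,0,0,0.003,0],[0.06,0,0,0,0],[0.005,0,0,0,0],[0.005,0,0,0,0],[0.005,0,0,0,0],[0.005,0,0,0,0],[0.005,0,0,0,0],[0.005,0,0,0,0],[0.005,0,0,0,0],[0.005,0,0,0,0]]}

```text
time: 9.38
tool_pos: [0.4933, -0.1816, 0.014]
ee_rot: [3.142, -0.0, 1.395]
wrist_force: [-1.4, 0.0, 0.6]
width: 0.0152
finger_force: 30.0
```

Call:
shift_gripper:
  deltas: {"offsets": [[0.005,0,0,-0.01,0],[0.005,0,0,-0.015,0],[0.005,0,0,-0.013,0],[0.005,0.0237,-0.01,0,0],[0.005,0.0237,-0.01,0,0],[0.005,0.0237,-0.01,0,0],[0.005,0.0237,-0.01,0,0],[0.005,0.0237,-0.01,0,0],[0.005,0,0,0,-0.1],[0.005,0,0,0,-0.1],[0.005,0,0,0,-0.105],[0.005,0,0,0,0],[0.005,0,0,0,0],[0.005,0,0,0,0]]}

```text
time: 10.55
tool_pos: [0.4649, -0.0563, 0.0522]
ee_rot: [3.141, -0.0, 1.697]
wrist_force: [0.2, -1.0, -0.3]
width: 0.0152
finger_force: 30.0
```

```bash
python3 - <<'E'
from h import *
ims=[]
for n,x,y in(("side",235,150),("top",235,175)):
    s=snapshot(n);np.savez(n+"3.npz",**s)
    ims.append(cv2.resize(s["color"][y:y+75,x:x+110],None,fx=7,fy=7,interpolation=cv2.INTER_CUBIC))
cv2.imwrite("pics/r3.png",np.vstack(ims)[:, :770]);cv2.imwrite("pics/r3.png",cv2.resize(np.vstack(ims),None,fx=4/7,fy=4/7,interpolation=cv2.INTER_AREA))
E
```

```text
(no output)
```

View pics/r3.png

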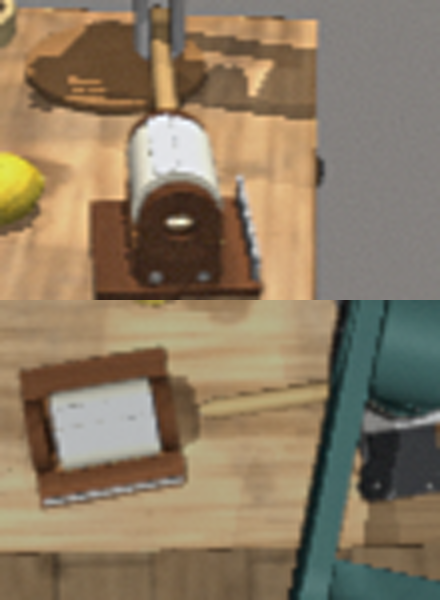

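The top crop shows the roll lying square between the cheeks, with the spindle tip at about (200,410) in the crop, in line with the bore. Next I measure the shaft line against the roll axis.

```bash
python3 - <<'E'
from h import *
s=load("top3");t=load("side3");np.set_printoptions(precision=4,suppress=True)
h=cv2.cvtColor(s["color"],cv2.COLOR_BGR2HSV);c=np.array([.439,.147]);a=np.array([-np.sin(.129),np.cos(.129)]);n=np.array([a[1],-a[0]])
m=((h[...,1]<60)&(h[...,2]>100)).astype(np.uint8);k=np.zeros_like(m);k[190:216,240:282]=m[190:216,240:282]
cc=max(cv2.findContours(k,0,1)[0],key=cv2.contourArea);r=cv2.minAreaRect(cc);P=cv2.boxPoints(r)
print("roll",r,[((onz(s,*p,.06)[:2]-c)@a,(onz(s,*p,.06)[:2]-c)@n) for p in P], "ctr",onz(s,*r[0],.06)[:2])
W=np.array([onz(s,*p,.06)[:2] for p in P]);e=W[1]-W[0];e2=W[2]-W[1]
for v in(e,e2):print(np.degrees(np.arctan2(-v[0],v[1])),np.linalg.norm(v))
# shaft centre per column: value gradient
g=s["color"].astype(int)
for u in range(285,317,4):
    col=g[190:212,u,:];print(u,[int(x) for x in col[:,2]],)
C=[onz(s,235+(u+.5)/4-.5,175+(v-300+.5)/4-.5,.012)[:2] for u,v in((20,370),(163,348),(186,482),(43,507))]
print("base ctr",np.mean(C,0));e=(C[0]-C[1])+(C[3]-C[2]);print("yaw",np.degrees(np.arctan2(-e[0],e[1])))
E
```

```text
roll ((260.5675964355469, 205.40541076660156), (19.070281982421875, 25.975040435791016), 80.53767395019531) [(np.float64(0.03985240139585613), np.float64(0.028929457216404424)), (np.float64(-0.040517197396047144), np.float64(0.03007731035073071)), (np.float64(-0.0412416692725161), np.float64(-0.02883446693587405)), (np.float64(0.03881205156145652), np.float64(-0.029966977631152653))] ctr [0.4391 0.1462]
-171.7905913982361 0.08037779529689454
98.09571906752882 0.05891623174106025
285 [183, 183, 182, 182, 182, 180, 169, 160, 158, 162, 154, 158, 177, 155, 147, 148, 141, 149, 158, 171, 183, 183]
289 [182, 182, 182, 183, 181, 177, 167, 160, 155, 138, 170, 183, 181, 164, 130, 142, 143, 152, 159, 170, 182, 183]
293 [182, 183, 182, 183, 182, 178, 169, 164, 157, 157, 182, 182, 175, 149, 146, 150, 152, 159, 161, 173, 182, 182]
297 [183, 182, 183, 183, 183, 181, 174, 164, 133, 172, 183, 181, 162, 142, 158, 158, 156, 158, 162, 178, 181, 176]
301 [182, 183, 183, 183, 182, 182, 170, 113, 160, 183, 182, 172, 149, 167, 163, 159, 155, 161, 170, 181, 183, 181]
305 [184, 181, 182, 182, 181, 182, 172, 145, 178, 184, 180, 155, 143, 171, 167, 161, 158, 163, 171, 181, 182, 181]
309 [181, 170, 172, 173, 160, 162, 117, 164, 183, 182, 165, 142, 157, 171, 166, 163, 160, 157, 157, 173, 181, 178]
313 [170, 162, 165, 165, 142, 113, 139, 169, 182, 170, 145, 143, 146, 158, 164, 165, 165, 156, 160, 171, 178, 172]
base ctr [0.4388 0.1476]
yaw 8.071069265617048
```

```bash
python3 - <<'E'
from h import *
s=load("top3");c=np.array([.439,.1468]);y=.1414;a=np.array([-np.sin(y),np.cos(y)]);n=np.array([a[1],-a[0]])
V=cv2.cvtColor(s["color"],cv2.COLOR_BGR2HSV)[...,1].astype(int)
S=[]
for u,v in((289,201.5),(293,201),(297,200.5),(301,199.6),(305,199.4),(309,198.5)):
    p=onz(s,u,v,.058)[:2];S.append(((p-c)@a,(p-c)@n));print(u,np.round(S[-1],4))
k=np.polyfit(*zip(*S),1);print("slope deg",np.degrees(np.arctan(k[0])),"lateral at tip -.075",np.polyval(k,-.075),"at grasp",np.polyval(k,-.205))
p=get_obs();q=p["tool_pos"][:2];print("tcp",(q-c)@a,(q-c)@n,p["ee_rot"][2]-np.pi/2)
# tip in both views -> height
t=load("side3");print(proj(t,np.r_[c+a*-.075,.058]),proj(s,np.r_[c+a*-.075,.058]))
print("tip tri",tri(s,(284.3,202.2),t,(235+166/4,150+113/4)))
E
```

```text
289 [-0.0893 -0.0023]
293 [-0.1017 -0.0028]
297 [-0.1142 -0.0032]
301 [-0.1269 -0.0025]
305 [-0.1392 -0.0039]
309 [-0.1518 -0.0032]
slope deg 0.944429121336732 lateral at tip -.075 -0.002222144240774011 at grasp -0.004365180037088636
tcp -0.204778775154314 -0.0030202550792008537 0.12731007798043747
[276.07074947 181.17078019] [284.32059943 201.52869483]
tip tri (array([0.44769384, 0.07304829, 0.06784297]), np.float64(0.001502349106717609))
```

Call:
shift_gripper:
  deltas: {"offsets": [[0.005,0,0.0035,0,-0.014],[0.005,0,0,0,0],[0.005,0.01,0,0,0],[0.005,0.01,0,0,0],[0.005,0.01,0,0,0],[0.005,0.005,0,0,0],[0.005,0,0,0,0]]}

```text
time: 11.23
tool_pos: [0.4629, -0.0195, 0.0519]
ee_rot: [-3.141, -0.001, 1.716]
wrist_force: [-0.6, 0.5, -0.7]
width: 0.0153
finger_force: 30.0
```

```bash
python3 - <<'E'
from h import *
c=np.array([.439,.1468]);y=.1414;a=np.array([-np.sin(y),np.cos(y)]);n=np.array([a[1],-a[0]])
p=get_obs();q=p["tool_pos"][:2];print("tcp",(q-c)@a,(q-c)@n,p["wrist_force"],p["wrist_torque"])
E
```

```text
tcp -0.1680107182613461 0.00023179108182832045 [-0.55748454  0.54581823 -0.65161172] [ 0.01260443  0.04959931 -0.01995805]
```

Call:
shift_gripper:
  deltas: {"offsets": [[0.005,0.01,0,0,0],[0.005,0.01,0,0,0],[0.005,0.01,0,0,0],[0.005,0.01,0,0,0],[0.005,0.01,0,0,0],[0.005,0.01,0,0,0],[0.005,0.01,0,0,0],[0.005,0,0,0,0]]}

```text
time: 11.9
tool_pos: [0.4529, 0.0501, 0.0519]
ee_rot: [-3.142, -0.001, 1.716]
wrist_force: [0.5, 0.2, -1.3]
width: 0.0155
finger_force: 30.0
```

Call:
shift_gripper:
  deltas: {"offsets": [[0.005,0.006,0,0,0],[0.005,0.006,0,0,0],[0.005,0.006,0,0,0],[0.005,0.005,0,0,0],[0.005,0,0,0,0],[0.005,0,0,0,0]]}

```text
time: 12.4
tool_pos: [0.45, 0.0711, 0.0519]
ee_rot: [-3.142, 0.0, 1.714]
wrist_force: [0.5, -0.5, -0.8]
width: 0.015
finger_force: 30.0
```

```bash
python3 - <<'E'
from h import *
c=np.array([.439,.1468]);y=.1414;a=np.array([-np.sin(y),np.cos(y)]);n=np.array([a[1],-a[0]])
p=get_obs();q=p["tool_pos"][:2];print("tcp",(q-c)@a,(q-c)@n,p["wrist_force"],p["wrist_torque"])
ims=[]
for m,x,y in(("side",235,150),("top",235,175)):
    s=snapshot(m);np.savez(m+"4.npz",**s)
    ims.append(cv2.resize(s["color"][y:y+75,x:x+100],None,fx=4,fy=4,interpolation=cv2.INTER_CUBIC))
cv2.imwrite("pics/r4.png",np.hstack(ims))
E
```

```text
tcp -0.0765088522335461 0.0002241499072997092 [ 0.51812117 -0.49211873 -0.7734303 ] [-0.06646637  0.08953779  0.03364684]
```

View pics/r4.png

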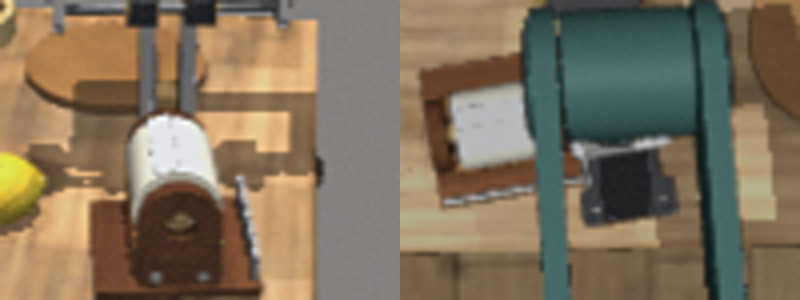

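The bore now shows wood at (180,222) in the side crop, and the top crop shows the shaft crossing the gap next to the far cheek, so the tip is in the far cheek. I push 3 mm further, release, and slide the open fingers back to the ball.

Call:
shift_gripper:
  deltas: {"offsets": [[0.005,0.003,0,0,0],[0.005,0,0,0,0],[0.022,0,0,0,0],[0.03,0,0,0,0],[0.06,0,0,0,0],[0.06,0,0,0,0],[0.06,0,0,0,0],[0.06,0,0,0,0],[0.06,0,0,0,0],[0.06,-0.01,0,0.003,0],[0.06,-0.015,0,0.005,0],[0.06,-0.017,0,0.006,0],[0.06,0,0,0,0],[0.06,0,0,0,0]]}

```text
time: 13.67
tool_pos: [0.4553, 0.0316, 0.0375]
ee_rot: [-3.141, -0.0, 1.712]
wrist_force: [0.2, -0.7, -0.1]
width: 0.0598
finger_force: 0.0
```

```bash
python3 - <<'E'
from h import *
s=snapshot("side");np.savez("side5.npz",**s);t=snapshot("top")
x,y=225,140;a=cv2.resize(s["color"][y:y+75,x:x+100],None,fx=4,fy=4,interpolation=cv2.INTER_CUBIC)
x,y=235,175;b=cv2.resize(t["color"][y:y+75,x:x+100],None,fx=4,fy=4,interpolation=cv2.INTER_CUBIC)
cv2.imwrite("pics/r5.png",np.hstack([a,b]))
E
```

```text
(no output)
```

View pics/r5.png

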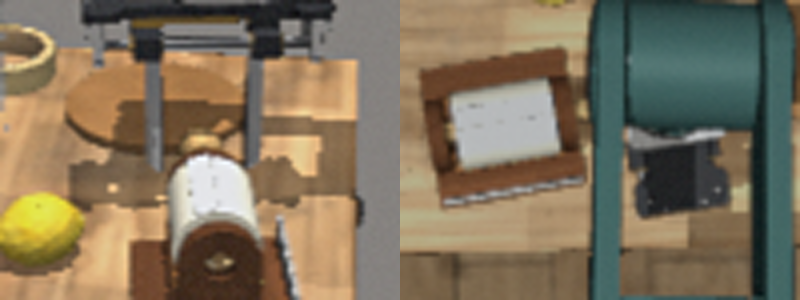

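The spindle rests in both bores and the ball is between the fingers at about (203,143). I close on it.

Call:
shift_gripper:
  deltas: {"offsets": [[0.02,0,0,0,0],[0.02,0,0,0,0],[0.02,0,0,0,0],[0.02,0,0,0,0],[0.02,0,0,0,0],[0.02,0,0,0,0],[0.02,0,0,0,0]]}

```text
time: 14.35
tool_pos: [0.4558, 0.0326, 0.0382]
ee_rot: [3.141, -0.0, 1.714]
wrist_force: [0.0, -0.1, 1.1]
width: 0.0304
finger_force: 30.0
```

Call:
shift_gripper:
  deltas: {"offsets": [[0.02,0,0,-0.002,0],[0.02,0,0,-0.002,0],[0.02,0,0,0,0]]}

```text
time: 14.6
tool_pos: [0.4556, 0.0323, 0.0422]
ee_rot: [3.141, 0.0, 1.714]
wrist_force: [-0.7, 0.7, -0.7]
width: 0.0306
finger_force: 30.0
```

Call:
shift_gripper:
  deltas: {"offsets": [[0.02,0.005,0,0,0],[0.02,0.005,0,0,0],[0.02,0,0,0,0]]}

```text
time: 14.85
tool_pos: [0.4538, 0.0431, 0.0418]
ee_rot: [-3.141, -0.001, 1.715]
wrist_force: [0.4, -0.1, -0.8]
width: 0.0305
finger_force: 30.0
```

Call:
shift_gripper:
  deltas: {"offsets": [[0.02,0.006,0,0,0],[0.02,0.006,0,0,0],[0.02,0.005,0,0,0],[0.02,0.003,0,0,0],[0.02,0,0,0,0]]}

```text
time: 15.27
tool_pos: [0.4512, 0.0628, 0.042]
ee_rot: [3.142, -0.0, 1.715]
wrist_force: [-0.4, 0.3, -0.6]
width: 0.0306
finger_force: 30.0
```

```bash
python3 - <<'E'
from h import *
c=np.array([.439,.1468]);y=.1414;a=np.array([-np.sin(y),np.cos(y)])
q=get_obs()["tool_pos"][:2];print("s",(q-c)@a)
E
```

```text
s -0.08483978240709028
```

About 7 mm to go, with no resistance. I push in small steps and watch the force.

Call:
shift_gripper:
  deltas: {"offsets": [[0.02,0.002,0,0,0],[0.02,0.002,0,0,0],[0.02,0.002,0,0,0],[0.02,0,0,0,0],[0.02,0,0,0,0]]}

```text
time: 15.68
tool_pos: [0.4505, 0.068, 0.042]
ee_rot: [3.142, -0.0, 1.714]
wrist_force: [-0.0, -0.2, -2.3]
width: 0.0306
finger_force: 30.0
```

Call:
shift_gripper:
  deltas: {"offsets": [[0.02,0.0015,0,0,0],[0.02,0,0,0,0],[0.02,0,0,0,0]]}

```text
time: 15.93
tool_pos: [0.4503, 0.0695, 0.042]
ee_rot: [3.142, -0.0, 1.714]
wrist_force: [-0.5, -0.6, -0.2]
width: 0.0309
finger_force: 30.0
```

Call:
shift_gripper:
  deltas: {"offsets": [[0.02,0.0015,0,0,0],[0.02,0,0,0,0],[0.02,0,0,0,0]]}

```text
time: 16.18
tool_pos: [0.4501, 0.0709, 0.042]
ee_rot: [3.142, 0.0, 1.714]
wrist_force: [-0.4, 0.0, -1.2]
width: 0.0302
finger_force: 30.0
```

Call:
shift_gripper:
  deltas: {"offsets": [[0.02,0.0015,0,0,0],[0.02,0,0,0,0],[0.02,0,0,0,0]]}

```text
time: 16.43
tool_pos: [0.4501, 0.0711, 0.0422]
ee_rot: [3.141, 0.003, 1.714]
wrist_force: [-0.0, -5.6, 0.0]
width: 0.0307
finger_force: 30.0
```

Call:
shift_gripper:
  deltas: {"offsets": [[0.02,0.0015,0,0,0],[0.02,0,0,0,0],[0.02,0,0,0,0]]}

```text
time: 16.68
tool_pos: [0.4502, 0.0712, 0.0423]
ee_rot: [3.141, 0.006, 1.714]
wrist_force: [0.8, -9.0, 0.4]
width: 0.0309
finger_force: 30.0
```

The collar has met the cheek: y stays at 0.071 while the force climbs to 9 N. I release, go straight up and check.

Call:
shift_gripper:
  deltas: {"offsets": [[0.034,0,0,0,0],[0.04,0,0,0,0],[0.07,0,0,0,0],[0.07,0,0,0,0],[0.07,0,0,0,0],[0.07,0,0,0,0],[0.07,0,0,-0.02,0],[0.07,0,0,-0.04,0],[0.07,0,0,-0.04,0],[0.07,-0.04,0,-0.02,0],[0.07,-0.04,0,0,0],[0.07,-0.04,0,0,0],[0.07,-0.04,0,0,0],[0.07,-0.04,0,0,0],[0.07,0,0,0,0],[0.07,0,0,0,0]]}

```text
time: 18.02
tool_pos: [0.4776, -0.1228, 0.1602]
ee_rot: [-3.141, -0.001, 1.71]
wrist_force: [0.2, 0.7, 0.1]
width: 0.07
finger_force: 0.0
```

```bash
python3 - <<'E'
from h import *
ims=[]
for n,x,y in(("side",220,150),("top",220,160)):
    s=snapshot(n);np.savez(n+"6.npz",**s)
    ims.append(cv2.resize(s["color"][y:y+80,x:x+80],None,fx=5,fy=5,interpolation=cv2.INTER_CUBIC))
cv2.imwrite("pics/r6.png",np.hstack(ims))
E
```

```text
(no output)
```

View pics/r6.png

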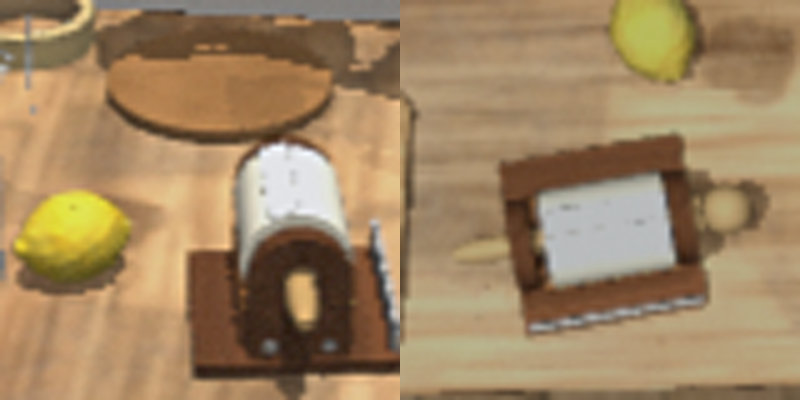

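The tip stands out of the far cheek at (455,252) and the knob sits against the near cheek at (726,208). The lemon has not moved. I check both positions with numbers.

```bash
python3 - <<'E'
from h import *
s=load("top6");c=np.array([.439,.1468]);y=.1414;a=np.array([-np.sin(y),np.cos(y)]);n=np.array([a[1],-a[0]])
for k,u,v in(("ball",326,208),("tip",54,252)):
    p=onz(s,220+(u+.5)/5-.5,160+(v+.5)/5-.5,.056)[:2];print(k,(p-c)@a,(p-c)@n)
E
```

```text
ball -0.07672233490716211 0.000866809517304893
tip 0.09393126200393391 0.001371765877606913
```

Ball at −77 mm and tip at +94 mm, against the nominal −78 and +93, so the spindle is home. I hand the job in.

```bash
python3 -c "
from bench import *
print(close_job())"
```

```text
the job is handed in; nothing more can be done
None
```

The job is handed in at about 18 s: the roll sits in the cradle and the spindle is through both cheeks with its collar against the cheek (ball and tip within about 1 mm of nominal); the lemon looked unmoved at the end, but I didn't recheck the garlic and peeler.

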